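# Unscrew the nose cap of the clamped handpiece, thread hand unknown

## Task

Take the nose cap off the rotary handpiece that is clamped in the bench vise, so that its collet can be got at. Nobody marked whether this one has the ordinary or the reverse thread, so try the cap one way and, if it will not give, the other; unscrew it (do not tear it off) and lift it straight up. Finish while still holding the cap in the gripper, upright above its handpiece, a good 5 cm higher than where it sat and touching nothing else; leave the handpiece in the parking stand, its cap, and everything else on the bench alone.

Things in the scene. Friction and masses are not known exactly. Their poses are not given: they have to be found in the camera images.
- vise_jaws (a point): Bench vise with fibre soft jaws, bolted down: about 190 mm long by 86 mm wide, jaws up to 68 mm above the bench, tommy bar towards its own -x. This point is on the upright axis of the handpiece clamped in it, level with the top of the jaws.
- stand_tube (a point): Parking stand, a fixed round steel foot 92 mm across with an upright tube 38 mm across. This point is the centre of the tube's mouth, 58 mm above the bench. The other handpiece stands upright in it and is to be left alone.
- hp_a_seat (a point): One of two look-alike handpieces, fixed upright, in the vise or the stand (it varies): black body 28 mm across. Point: centre of the shoulder its cap sits on, 122 mm above the bench; z up its axis. A threaded spigot with collet rises 17.5 mm above it inside the cap. One handpiece has a right-hand thread (cap loosens counter-clockwise from above), the other a left-hand one (clockwise).
- cap_a_mid (a point): Loose steel nose cap on hp_a, about 120 g: ribbed collar 30 mm across, 36 mm high, cone above, 46 mm in all. Point: on its axis, 23 mm above its rim; z up. Grip the collar 20 to 35 mm above the rim. Tightening way: hard stop at once. Loosening way: turns easily, climbs under 1 mm, and is free to lift after a quarter turn (60 to 105 degrees; 109 is the end). Before that about 1 mm of lift.
- hp_b_seat (a point): One of two look-alike handpieces, fixed upright, in the vise or the stand (it varies): black body 28 mm across. Point: centre of the shoulder its cap sits on, 122 mm above the bench; z up its axis. A threaded spigot with collet rises 17.5 mm above it inside the cap. One handpiece has a right-hand thread (cap loosens counter-clockwise from above), the other a left-hand one (clockwise).
- cap_b_mid (a point): Loose steel nose cap on hp_b, about 120 g: ribbed collar 30 mm across, 36 mm high, cone above, 46 mm in all. Point: on its axis, 23 mm above its rim; z up. Grip the collar 20 to 35 mm above the rim. Tightening way: hard stop at once. Loosening way: turns easily, climbs under 1 mm, and is free to lift after a quarter turn (60 to 105 degrees; 109 is the end). Before that about 1 mm of lift.
- bit_case: Bystander, leave alone: open clear plastic case with ten rotary bits, 132 x 98 x 14 mm, origin under the tray part.
- bit_block: Bystander, leave alone: wooden block, 45 x 90 x 22 mm, with bits standing in it to 55 mm high, origin under its centre.
- oil: Bystander, leave alone: white dropper bottle of oil, 34 mm across, 98 mm high, standing, origin under its centre.
- spanner: Bystander, leave alone: small flat spanner, 130 mm long, lying.
- brush: Bystander, leave alone: cleaning brush, 150 mm long, lying.
- driver: Bystander, leave alone: screwdriver, 150 mm long, lying.
- jar: Bystander, leave alone: small glass jar with a steel lid, 52 mm across, 50 mm high, origin under its centre.
- bearing: Bystander, leave alone: spare steel bearing ring, 26 mm across, 9 mm high, lying flat, origin under its centre.
Mind the look-alikes: they are no part of the job. Leave any pink or red look-alike of the part that bears vise_jaws alone.

How it is judged:
On the way:
1. the clamped handpiece's cap is turned loose (by more than about 52 degrees) while still on its thread (((horizontal distance between hp_a_seat and vise_jaws below 0.03 m and angle between the x axis of cap_a_mid and the x axis of hp_a_seat, either way round above 0.9 rad and z of cap_a_mid in the frame of hp_a_seat below 0.031 m and horizontal distance between cap_a_mid and hp_a_seat below 0.006 m) or (horizontal distance between hp_b_seat and vise_jaws below 0.03 m and angle between the x axis of cap_b_mid and the x axis of hp_b_seat, either way round above 0.9 rad and z of cap_b_mid in the frame of hp_b_seat below 0.031 m and horizontal distance between cap_b_mid and hp_b_seat below 0.006 m))), for 0.1 s.
At the end, for the whole second after the job is handed in: The vise handpiece's cap is gripped (over 1 N), 45 mm or more above its seated height, within 80 mm of the axis, upright to 20 degrees, still, clear of handpiece, vise and bench; the other cap is still seated (within 4 mm up, 5 mm sideways) (((horizontal distance between hp_a_seat and vise_jaws below 0.03 m and z of cap_a_mid in the frame of hp_a_seat above 0.068 m and horizontal distance between cap_a_mid and hp_a_seat below 0.08 m and angle between cap_a_mid's own z axis and vertical below 0.35 rad and linear speed of cap_a below 0.03 m/s and contact force between the fingers and cap_a above 1 N and contact force between cap_a and hp_a below 0.05 N and contact force between cap_a and vise below 0.05 N and contact force between cap_a and table below 0.05 N and z of cap_b_mid in the frame of hp_b_seat below 0.027 m and horizontal distance between cap_b_mid and hp_b_seat below 0.005 m) or (horizontal distance between hp_b_seat and vise_jaws below 0.03 m and z of cap_b_mid in the frame of hp_b_seat above 0.068 m and horizontal distance between cap_b_mid and hp_b_seat below 0.08 m and angle between cap_b_mid's own z axis and vertical below 0.35 rad and linear speed of cap_b below 0.03 m/s and contact force between the fingers and cap_b above 1 N and contact force between cap_b and hp_b below 0.05 N and contact force between cap_b and vise below 0.05 N and contact force between cap_b and table below 0.05 N and z of cap_a_mid in the frame of hp_a_seat below 0.027 m and horizontal distance between cap_a_mid and hp_a_seat below 0.005 m))); the arm keeps its last pose, push and grip.
It fails at once if the nose cap of the handpiece in the parking stand is turned or moved ((not (horizontal distance between hp_a_seat and vise_jaws below 0.03 m) and (distance of cap_a_mid from where it was at the start of the episode above 0.008 m or angle between the x axis of cap_a_mid and the x axis of hp_a_seat, either way round above 0.5 rad)) or (not (horizontal distance between hp_b_seat and vise_jaws below 0.03 m) and (distance of cap_b_mid from where it was at the start of the episode above 0.008 m or angle between the x axis of cap_b_mid and the x axis of hp_b_seat, either way round above 0.5 rad))).
It fails at once if a bystander on the bench is pushed more than 30 mm (distance of any of bit_case, bit_block, oil, spanner, brush, driver, jar, bearing from where it was at the start of the episode above 0.03 m).
It also fails if it takes over 45 s, if anything falls off the work surface, if the arm or the gripper's body presses on something with over 40 N, if the wrist force passes 120 N, or if a joint passes its speed limit or range.

## Robot

A 7-joint arm with a two-finger parallel gripper is mounted at the origin on the work surface. World frame = base frame: x ahead of the robot, y to its left, z up, the work surface at z = 0. Lengths are in m, angles in rad, forces in N, time in s.
With the tool pointing down it reaches from about 0.4 to 0.925 m from the base axis. Payload 5.6 kg.
Tool frame: the origin (TCP) lies between the finger pads; the fingertips stand 22 mm ahead of it and the grasp point (between the pads) lies 3 mm ahead of it (ctrl.nose_length is the z of the fingertips in the tool frame, in m); z points along the fingers, y is the line along which they close (so a half turn about z gives the same grasp; the last joint's range is limited). The gripper opens to 85 mm and grips with 20 to 120 N. Pads are 22 mm wide; open, the fingers measure 114 mm over their backs; the gripper's body (76 mm by 85 mm) begins 54 mm behind the grasp point. The pads swing forward as they close: fully open they stand 13 mm farther back than shut.
Start: joints at [-1.276, 0.468, -0.012, 1.603, 0.006, 1.071, -0.056], TCP at [0.215, 0.613, 0.225] pointing down, gripper open.
Joint ranges: [-2.53, 2.53], [-0.31, 2.02], [-1.57, 1.55], [0.28, 2.44], [-1.29, 4.43], [0.15, 1.84], [-2.92, 2.92]. Speed limits (rad/s): [2.57, 2.57, 3.14, 3.14, 3.14, 3.14, 3.14].

## Interface

Orientations are given as [roll, pitch, yaw] about the fixed x, y, z axes, in that order (R = Rz(yaw) Ry(pitch) Rx(roll)).
In Python, from plant import monitor, viewer, ctrl gives the robot as it stands. The module is installed in compiled form; this text tells all that it offers.
- The arm moves only by the tool move_arm, never from a script. Its argument "moves" is a list of rows, each a list of 7 numbers: the shift along the world's x, y, z in m, then the turn, a rotation vector about the world's x, y, z in rad, then the gripper's target within -1 to 1 (shut at 1, half-way at 0, fully open at -1). A call has exactly 10 rows; each row is the pose to reach, as a shift and turn from the pose commanded when the call began; what a row does not reach only later rows make up. A row lasts 1/10 s, in which the tool goes at most 50 mm and 8.59 degrees, less where a joint would pass 70% of its speed; a pose out of reach is approached as far as the arm can. A call with a gripper value outside its range is refused whole. The fingers move at their own pace and stop on an object; the grip force is fixed at half the most. Time passes only in rows, so rows that repeat a pose let the fingers close, or fill a call up. It gives the time, the measured TCP pose, the force, the opening and the grip force at its end, in the units of the state.
- monitor.observe(): the state, without advancing time (a new reading comes with each control period).
- viewer.snapshot(name): name is "scene" or "top" or "wrist"; returns a dict with "color" (480x640x3 uint8, red, green, blue), "range_z" (480x640 float32, m along the optical axis (not along the pixel's ray), 0 where there is no reading), "camera_matrix" (3x3 intrinsics, pixels), "k1" (the pictures are not rectified: a ray, as slopes to the right and down, at radius r is drawn at 1 + k1 r^2 times it, then the intrinsics apply), "extrinsics" (4x4, takes a point from world to camera coordinates); the wrist camera has in their place "mount" (4x4, takes a point from camera to tool coordinates, whose origin is the TCP and whose axes are the flange's). Camera axes: x right, y down, z forward; pixel columns grow to the right and rows downward; lengths in m; the calibration is good to about 2 mm. A picture is of the moment at which its call begins: read the wrist's pose just before it.
- ctrl.sign_off(): hands the job in; it is judged then, once.
The state is a dict: "time": time; "joint_pos": joint angles; "joint_vel": joint speeds; "effort": joint torques, N m; "eef_pos": TCP position; "orientation": TCP orientation; "contact_force": force on the tool from outside, world axes, zero at the start; "torque": the same for the moment, N m; "grip_width": finger opening in m; "gripper_force": force on a finger pad.
Only numpy, scipy, OpenCV 4.12 (cv2) and the standard library are available. Lean on these libraries where they do the work, as an engineer would, in place of code of your own. Each camera call takes 0.05 s, during which the arm holds its last target. There are 200 camera calls.

## Working session

There is one attempt and no reset: what is moved stays moved. The work goes in short steps, Python scripts to look and compute and a tool call to move; the robot and the scene stay as the last step left them, time stands still between calls to the robot, and variables do not carry over. Pictures are saved under pics/ and viewed, at most 10 in all, crops included, and the job is handed in when it is done.

Besides the shell and the picture viewer there is one more tool, called after "Emit:" as a command line: name --pt "numbers of a row" for each row, then --argument value for the rest. move_arm: Moves the arm, as the interface text tells. Its arguments: {"type":"object","properties":{"moves":{"type":"array","items":{"type":"array","items":{"type":"number"}}}},"required":["moves"]}

```bash
mkdir -p pics
cat > h.py <<'E'
import numpy as np, cv2
from plant import monitor, viewer, ctrl
from scipy.spatial.transform import Rotation as R
def snap(n):
    s=monitor.observe(); d=viewer.snapshot(n)
    if n=="wrist":
        T=np.eye(4);T[:3,:3]=R.from_euler('xyz',s['orientation']).as_matrix();T[:3,3]=s['eef_pos']
        d['c2w']=T@d['mount']
    else: d['c2w']=np.linalg.inv(d['extrinsics'])
    return d
def cloud(d):
    K=d['camera_matrix'];v,u=np.mgrid[:480,:640]
    p=np.stack([(u-K[0,2])/K[0,0],(v-K[1,2])/K[1,1]],-1);q=p.copy()
    for _ in range(8): q=p/(1+d['k1']*(q**2).sum(-1,keepdims=True))
    z=d['range_z'];P=np.dstack([q*z[...,None],z])
    P=P@d['c2w'][:3,:3].T+d['c2w'][:3,3];P[z<=0]=np.nan
    return P
E
python3 - <<'E'
from h import *
for n in("scene","top"):
    d=snap(n);cv2.imwrite(f"pics/{n}.png",d['color'][...,::-1]);P=cloud(d);np.save(n+'.npy',P)
    m=(P[...,2]>.125)&(P[...,2]<.19)&(np.linalg.norm(P[...,:2],axis=-1)>.3)
    k,l,st,c=cv2.connectedComponentsWithStats(m.astype('uint8'))
    for i in range(1,k):
        if st[i,4]>15:
            q=P[l==i];print(n,st[i],c[i].round(),np.median(q,0).round(4),q.min(0).round(3),q.max(0).round(3))
s=monitor.observe();print({k:np.round(v,3) for k,v in s.items()})
E
```

```text
scene [282  35  17  11 146] [289.  40.] [-1.2021  1.839   0.163 ] [-1.288  1.81   0.125] [-1.096  1.862  0.189]
scene [267  37   6  10  54] [270.  41.] [-1.2837  1.7279  0.1608] [-1.304  1.687  0.125] [-1.264  1.758  0.189]
scene [241  39  22  12 124] [255.  44.] [-1.2854  1.589   0.1669] [-1.304  1.452  0.126] [-1.262  1.657  0.19 ]
scene [224  69  41  21 461] [245.  78.] [-0.6567  0.883   0.1786] [-0.728  0.713  0.125] [-0.637  1.001  0.19 ]
scene [ 269   69   94   25 1213] [315.  80.] [-0.3633  1.0441  0.1576] [-0.615  0.975  0.125] [-0.235  1.292  0.19 ]
scene [ 386   75  199   46 2613] [483.  97.] [0.4077 1.2658 0.1582] [-0.103  1.153  0.125] [0.733 1.867 0.19 ]
scene [  26   85  155   61 2232] [111. 114.] [-0.6946  0.1471  0.1795] [-1.052 -0.086  0.125] [-0.626  0.52   0.19 ]
scene [265  86   6  15  66] [268.  92.] [-0.4418  0.7967  0.1583] [-0.456  0.785  0.125] [-0.433  0.81   0.19 ]
scene [592  88   4  11  29] [593.  93.] [0.7758 1.8405 0.1698] [0.766 1.818 0.14 ] [0.786 1.857 0.189]
scene [606  92  31  34 489] [620. 105.] [0.9097 1.8323 0.1602] [0.837 1.542 0.125] [0.99  1.
[... 1329 characters left out ...]
1622] [ 0.54  -0.262  0.127] [ 0.569 -0.234  0.174]
top [219 225  13  12 119] [225. 230.] [0.5022 0.2613 0.1619] [0.49  0.249 0.126] [0.518 0.28  0.173]
{'time': np.float64(0.1), 'joint_pos': array([-1.276,  0.468, -0.012,  1.604,  0.006,  1.071, -0.056]), 'joint_vel': array([ 0.   , -0.003, -0.001, -0.002,  0.001, -0.001,  0.001]), 'effort': array([ 2.0000e-03, -5.3353e+01,  2.2000e-02, -2.5196e+01,  1.2000e-02,
        4.0000e-03,  0.0000e+00]), 'eef_pos': array([0.215, 0.613, 0.224]), 'orientation': array([-3.14 ,  0.   ,  2.804]), 'contact_force': array([ 0.707, -0.048,  0.674]), 'torque': array([ 0.014, -0.017, -0.011]), 'gripper_force': np.float64(0.0), 'grip_width': np.float64(0.085)}
```

View pics/scene.png

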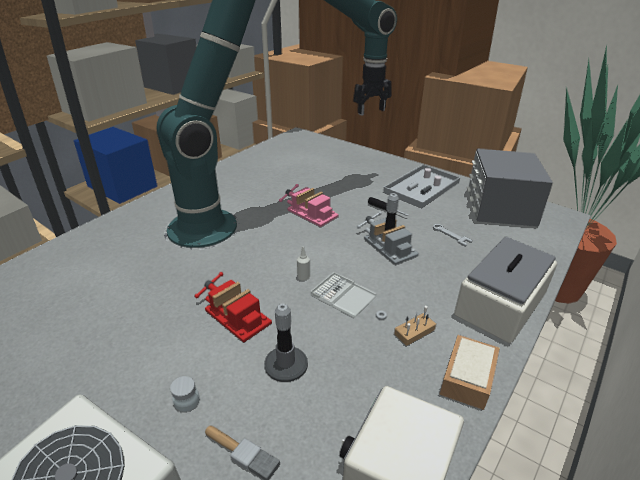

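View pics/top.png

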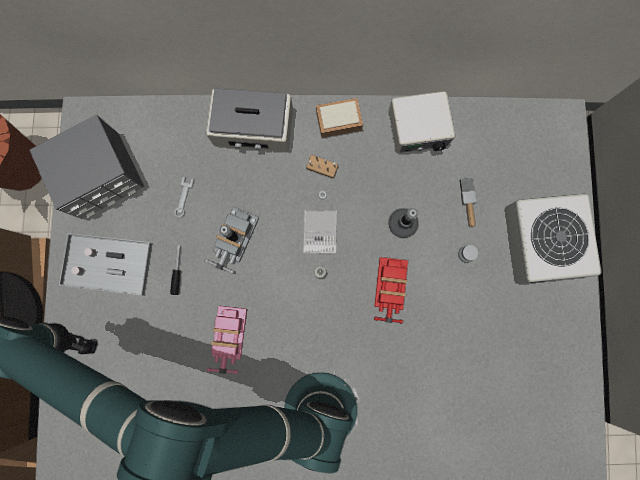

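The scene picture shows the grey vise holding a handpiece with its cap at about (392,203); the other one is in the stand at (283,316). In the top picture they are at (225,230) and (411,214). The vise cap's axis is near (0.505, 0.263) with its top at about 0.17 m, which fits the given sizes. The red and pink vises are decoys.

Emit:
move_arm --pt "0.02 -0.02 0.02 0 0 -0.075 -1" --pt "0.05 -0.055 0.04 0 0 -0.15 -1" --pt "0.08 -0.09 0.05 0 0 -0.225 -1" --pt "0.11 -0.13 0.05 0 0 -0.3 -1" --pt "0.14 -0.17 0.05 0 0 -0.375 -1" --pt "0.17 -0.205 0.05 0 0 -0.45 -1" --pt "0.2 -0.24 0.05 0 0 -0.525 -1" --pt "0.23 -0.28 0.05 0 0 -0.6 -1" --pt "0.26 -0.315 0.05 0 0 -0.675 -1" --pt "0.29 -0.35 0.05 0 0 -0.75 -1"

```text
time: 1.1
eef_pos: [0.5062, 0.2614, 0.2746]
orientation: [-3.141, -0.0, 2.051]
contact_force: [0.7, 0.7, -0.4]
grip_width: 0.0851
gripper_force: 0.0
```

Run:
```python
from h import *
s=monitor.observe();print({k:np.round(v,3) for k,v in s.items()})
d=snap("wrist");cv2.imwrite("pics/w1.png",d['color'][...,::-1]);P=cloud(d)
for lo,hi in((.13,.157),(.157,.18)):
    m=(P[...,2]>lo)&(P[...,2]<hi)&(np.hypot(P[...,0]-.505,P[...,1]-.263)<.04)
    q=P[m];print(m.sum(),np.median(q,0).round(4),q.min(0).round(4),q.max(0).round(4))
    if m.sum()>20:
        A=np.c_[q[:,:2],np.ones(len(q))]; 
        print(cv2.minEnclosingCircle(q[:,:2].astype('float32')), np.argwhere(m).mean(0))
```

```text
{'time': np.float64(1.1), 'joint_pos': array([-0.787,  0.284,  0.309,  1.766, -0.095,  1.106,  0.033]), 'joint_vel': array([ 0.544,  0.179,  0.35 , -0.198, -0.157,  0.052,  0.19 ]), 'effort': array([ -2.182, -43.541,   2.039, -24.108,   0.25 ,   0.118,  -0.203]), 'eef_pos': array([0.506, 0.261, 0.275]), 'orientation': array([-3.141, -0.   ,  2.051]), 'contact_force': array([ 0.725,  0.711, -0.384]), 'torque': array([-0.01 , -0.054, -0.075]), 'gripper_force': np.float64(0.0), 'grip_width': np.float64(0.085)}
291 [0.499  0.2773 0.1472] [0.4879 0.2551 0.13  ] [0.5167 0.2818 0.1569]
((0.503212571144104, 0.2663278579711914), 0.015490338206291199) [212.25429553 319.69415808]
1261 [0.5022 0.2684 0.1665] [0.4887 0.2519 0.157 ] [0.5178 0.2814 0.1709]
((0.503386378288269, 0.2664068043231964), 0.015140055678784847) [227.32672482 319.91197462]
```

View pics/w1.png

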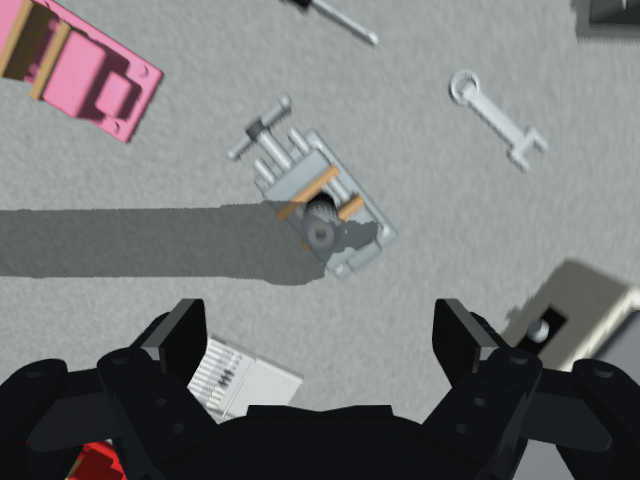

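The wrist picture shows the cap at (320,232), centred between the fingers. That gives about (0.5035, 0.266). I'll descend halfway, settle and measure again.

Emit:
move_arm --pt "-0.001 0.002 -0.01 0 0 0 -1" --pt "-0.001 0.002 -0.03 0 0 0 -1" --pt "-0.001 0.002 -0.05 0 0 0 -1" --pt "-0.001 0.002 -0.06 0 0 0 -1" --pt "-0.001 0.002 -0.06 0 0 0 -1" --pt "-0.001 0.002 -0.06 0 0 0 -1" --pt "-0.001 0.002 -0.06 0 0 0 -1" --pt "-0.001 0.002 -0.06 0 0 0 -1" --pt "-0.001 0.002 -0.06 0 0 0 -1" --pt "-0.001 0.002 -0.06 0 0 0 -1"

```text
time: 2.15
eef_pos: [0.5046, 0.2653, 0.2151]
orientation: [3.141, -0.0, 2.054]
contact_force: [-0.4, 0.9, 0.3]
grip_width: 0.0856
gripper_force: 0.0
```

Run:
```python
from h import *
s=monitor.observe();print(s['eef_pos'],s['joint_pos'].round(3) if hasattr(s['joint_pos'],'round') else s['joint_pos'],s['contact_force'],s['torque'])
for n in("wrist","scene","top"):
  d=snap(n);P=cloud(d)
  for lo,hi in((.13,.157),(.157,.18)):
    m=(P[...,2]>lo)&(P[...,2]<hi)&(np.hypot(P[...,0]-.5035,P[...,1]-.266)<.025)
    q=P[m]
    if m.sum()>20:print(n,m.sum(),q.max(0).round(4),cv2.minEnclosingCircle(q[:,:2].astype('float32')))
```

```text
[0.50459285 0.26531837 0.21507511] [-0.781  0.345  0.296  1.83  -0.119  0.984  0.048] [-0.41483873  0.93617036  0.34879682] [ 0.03982724  0.00819868 -0.0007045 ]
wrist 548 [0.5179 0.2818 0.157 ] ((0.5030490756034851, 0.26657938957214355), 0.015390285290777683)
wrist 1994 [0.5179 0.2814 0.171 ] ((0.5033912658691406, 0.2665926516056061), 0.015202498994767666)
scene 98 [0.521  0.2764 0.1564] ((0.5055480003356934, 0.264248788356781), 0.015594338066875935)
scene 64 [0.5176 0.2757 0.1714] ((0.5065305829048157, 0.2634769082069397), 0.014370785094797611)
top 22 [0.5156 0.2698 0.1568] ((0.5032692551612854, 0.2618957757949829), 0.01478282269090414)
top 37 [0.5175 0.2726 0.1706] ((0.5048995018005371, 0.2622951865196228), 0.013373494148254395)
```

Emit:
move_arm --pt "-0.001 0.001 -0.015 0 0 0 -1" --pt "-0.001 0.001 -0.03 0 0 0 -1" --pt "-0.001 0.001 -0.045 0 0 0 -1" --pt "-0.001 0.001 -0.055 0 0 0 -1" --pt "-0.001 0.001 -0.061 0 0 0 -1" --pt "-0.001 0.001 -0.061 0 0 0 -1" --pt "-0.001 0.001 -0.061 0 0 0 -1" --pt "-0.001 0.001 -0.061 0 0 0 0" --pt "-0.001 0.001 -0.061 0 0 0 0" --pt "-0.001 0.001 -0.061 0 0 0 0"

```text
time: 3.3
eef_pos: [0.5037, 0.2664, 0.1541]
orientation: [3.141, -0.0, 2.054]
contact_force: [1.1, -0.1, 0.8]
grip_width: 0.0443
gripper_force: 0.0
```

Emit:
move_arm --pt "0 0 0 0 0 0 0.3" --pt "0 0 0 0 0 0 0.6" --pt "0 0 0 0 0 0 1" --pt "0 0 0 0 0 0 1" --pt "0 0 0 0 0 0 1" --pt "0 0 0 0 0 0 1" --pt "0 0 0 0 0 0 1" --pt "0 0 0 0 0 0 1" --pt "0 0 0 0 0 0 1" --pt "0 0 0 0 0 0 1"

```text
time: 4.3
eef_pos: [0.5039, 0.2665, 0.154]
orientation: [3.14, -0.0, 2.054]
contact_force: [1.0, 1.7, 5.2]
grip_width: 0.0213
gripper_force: 52.8
```

Run:
```python
from h import *
s=monitor.observe();print({k:np.round(v,3) for k,v in s.items()})
```

```text
{'time': np.float64(4.3), 'joint_pos': array([-0.767,  0.42 ,  0.28 ,  1.88 , -0.149,  0.86 ,  0.071]), 'joint_vel': array([ 0.   ,  0.   , -0.001,  0.   , -0.   , -0.   ,  0.001]), 'effort': array([ 1.7000e-01, -4.2733e+01,  3.0510e+00, -1.8449e+01,  1.0900e-01,
        6.7100e-01, -3.0000e-03]), 'eef_pos': array([0.504, 0.267, 0.154]), 'orientation': array([ 3.14 , -0.   ,  2.054]), 'contact_force': array([1.011, 1.672, 5.187]), 'torque': array([ 0.286, -0.429,  0.044]), 'gripper_force': np.float64(52.784), 'grip_width': np.float64(0.021)}
```

The opening of 21 mm is less than the 30 mm collar, so I'll look before turning.

Run:
```python
from h import *
a=snap("wrist");cv2.imwrite("pics/w2.png",a['color'][...,::-1])
d=snap("scene");P=cloud(d)
c=d['color'][140:260,330:450,::-1];cv2.imwrite("pics/s2.png",cv2.resize(c,(600,600),interpolation=cv2.INTER_CUBIC))
```

```text
(no output)
```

View pics/w2.png

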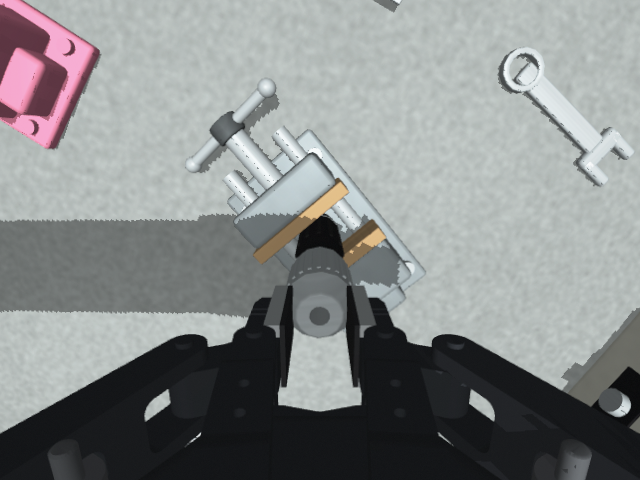

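View pics/s2.png

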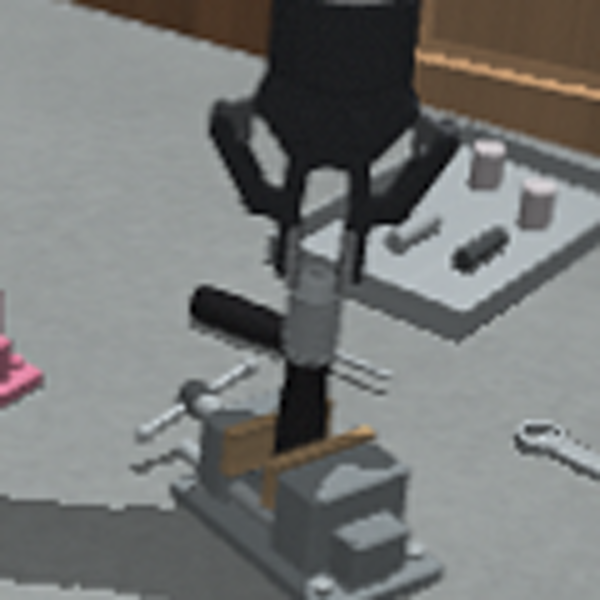

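Wrist picture: cap top at (320,315), with the fingers' inner faces at columns 290 and 350. Scene crop: the fingertips at (285,280) and (355,280) only overlap the top of the cap, so they appear to be on the cone. I'll check heights with depth.

Run:
```python
from h import *
print(ctrl.nose_length)
s=monitor.observe()
Rt=R.from_euler('xyz',s['orientation']).as_matrix();t=s['eef_pos']
for n in("wrist","scene"):
  d=snap(n);P=cloud(d);Q=(P-t)@Rt;C=d['color'].astype(int).sum(-1)
  near=np.linalg.norm(Q[...,:2],axis=-1)<.07
  dark=near&(C<150)&(P[...,2]>.125)
  q=Q[dark];print(n,"dark tool z pct",np.percentile(q[:,2],[50,90,97,99,100]).round(4))
  tip=q[q[:,2]>-.01]
  if len(tip):print("tip pts",len(tip),tip.min(0).round(4),tip.max(0).round(4))
  lit=near&(C>170)&(P[...,2]>.11)&(abs(Q[...,1])<.02)&(np.linalg.norm(Q[...,:2],axis=-1)<.03)
  q=Q[lit];w=P[lit];print("cap",len(q),q.min(0).round(4),q.max(0).round(4),w.min(0).round(4),w.max(0).round(4))
  if n=="wrist":
    print(d['mount'].round(3))
    for v in(270,290,310,315,330,350,370,380):print(v,[ (u,C[v,u],Q[v,u].round(3).tolist()) for u in(285,320,355)])
```

```text
0.022
wrist dark tool z pct [-0.0851 -0.0605 -0.0444 -0.0248 -0.0098]
tip pts 2 [-0.0064  0.0101 -0.01  ] [-0.0054  0.0101 -0.0098]
cap 6059 [-0.0137 -0.0196 -0.0981] [0.0184 0.0197 0.0374] [0.4824 0.2508 0.1167] [0.5194 0.2918 0.2521]
[[ 0.    -0.966 -0.258  0.066]
 [ 1.     0.    -0.    -0.001]
 [ 0.    -0.258  0.966 -0.15 ]
 [ 0.     0.     0.     1.   ]]
270 [(285, np.int64(342), [-0.039, -0.03, 0.152]), (320, np.int64(246), [0.015, -0.0, -0.004]), (355, np.int64(336), [-0.017, 0.023, 0.089])]
290 [(285, np.int64(246), [0.012, -0.014, -0.017]), (320, np.int64(331), [0.01, -0.0, -0.013]), (355, np.int64(246), [0.011, 0.013, -0.016])]
310 [(285, np.int64(55), [0.011, -0.012, -0.034]), (320, np.int64(244), [-0.004, -0.0, -0.002]), (355, np.int64(54), [0.012, 0.011, -0.034])]
315 [(285, np.int64(53), [0.012, -0.012, -0.038]), (320, np.int64(243), [-0.004, -0.0, -0.005]), (355, np.int64(58), [0.012, 0.011, -0.038])]
330 [(285, np.int64(51), [0.009, -0.011, -0.044]), (320, np.int64(414), [-0.006, -0.0, -0.014]), (355, np.int64(105), [0.01, 0.01, -0.044])]
350 [(285, np.int64(75), [0.003, -0.011, -0.045]), (320, np.int64(561), [-0.115, -0.0, 0.153]), (355, np.int64(108), [0.002, 0.011, -0.044])]
370 [(285, np.int64(105), [-0.004, -0.012, -0.045]), (320, np.int64(561), [-0.136, -0.0, 0.153]), (355, np.int64(102), [-0.003, 0.01, -0.046])]
380 [(285, np.int64(105), [-0.008, -0.012, -0.045]), (320, np.int64(565), [-0.147, -0.0, 0.154]), (355, np.int64(102), [-0.008, 0.011, -0.045])]
scene dark tool z pct [-0.2396 -0.091  -0.0615 -0.049  -0.0165]
cap 386 [-0.0296 -0.0199 -0.3943] [0.0297 0.0199 0.0439] [0.4803 0.2369 0.1101] [0.5312 0.296  0.5483]
```

Run:
```python
from h import *
s=monitor.observe()
Rt=R.from_euler('xyz',s['orientation']).as_matrix();t=s['eef_pos']
for n in("wrist","scene"):
  d=snap(n);Q=(cloud(d)-t)@Rt
  for sg in(1,-1):
   for a,b in((.0155,.019),(.019,.03)):
    y=sg*Q[...,1];m=(y>a)&(y<b)&(abs(Q[...,0])<.02)&(Q[...,2]>-.06)&(Q[...,2]<.05)
    q=Q[m];print(n,sg,a,len(q),np.sort(q[:,2])[-8:].round(4))
  # cap outline/ finger gap by height
  for z in np.arange(-.03,.03,.005):
    m=(abs(Q[...,2]-z)<.0025)&(np.hypot(Q[...,0],Q[...,1])<.04);q=Q[m]
    if len(q):print(round(z,3),len(q),q[:,:2].min(0).round(4),q[:,:2].max(0).round(4))
```

```text
wrist 1 0.0155 526 [-0.014  -0.0139 -0.0137 -0.013  -0.0127 -0.0125 -0.0125 -0.0123]
wrist 1 0.019 1000 [-0.0155 -0.0155 -0.0152 -0.0152 -0.015  -0.0148 -0.0148 -0.0138]
wrist -1 0.0155 588 [-0.0131 -0.013  -0.0129 -0.0125 -0.0122 -0.012  -0.012  -0.012 ]
wrist -1 0.019 1105 [-0.0148 -0.0147 -0.0146 -0.0146 -0.0142 -0.0141 -0.0141 -0.0138]
-0.03 575 [-0.0104 -0.025 ] [0.0126 0.0238]
-0.025 528 [-0.0104 -0.0251] [0.0122 0.0238]
-0.02 475 [-0.0103 -0.0251] [0.0124 0.0237]
-0.015 2163 [-0.0098 -0.0241] [0.0124 0.0227]
-0.01 909 [-0.0111 -0.0176] [0.0145 0.0162]
-0.005 534 [-0.0144 -0.0129] [0.0153 0.0114]
0.0 329 [-0.0044 -0.0144] [0.0161 0.0127]
0.005 225 [-0.0044 -0.0154] [0.0157 0.0136]
0.01 198 [ 0.0038 -0.0153] [0.0159 0.0143]
0.015 189 [ 0.0043 -0.0154] [0.0157 0.0139]
0.02 176 [ 0.0039 -0.0152] [0.0156 0.0143]
0.025 128 [ 0.0044 -0.0153] [0.0156 0.0137]
scene 1 0.0155 21 [-0.0279 -0.0255 -0.0251 -0.024  -0.0229 -0.0214 -0.0176  0.0294]
scene 1 0.019 35 [-0.0287 -0.0266 -0.0256 -0.021  -0.0208 -0.0181 -0.0175 -0.017 ]
scene -1 0.0155 21 [-0.0245 -0.0239 -0.0224 -0.0213 -0.0208 -0.0185 -0.0157 -0.015 ]
scene -1 0.019 28 [-0.0303 -0.0283 -0.0276 -0.0266 -0.0248 -0.0241 -0.0219 -0.0191]
-0.03 18 [-0.013  -0.0225] [0.     0.0233]
-0.025 19 [-0.0113 -0.022 ] [0.005  0.0236]
-0.02 20 [-0.0115 -0.0215] [-0.001   0.0218]
-0.015 35 [-0.0111 -0.0183] [0.0084 0.0192]
-0.01 17 [-0.0125 -0.0151] [0.0058 0.0144]
-0.005 20 [-0.015  -0.0121] [0.0004 0.0121]
0.0 22 [-0.0164 -0.0115] [-0.0012  0.013 ]
0.005 16 [-0.0166 -0.0137] [-0.0023  0.0134]
0.01 15 [-0.0156 -0.0132] [-0.0019  0.0138]
0.015 19 [-0.0153 -0.0134] [0.0017 0.0146]
0.02 15 [-0.0147 -0.0126] [0.0007 0.015 ]
0.025 19 [-0.0154 -0.0123] [0.0008 0.0153]
```

The fingertips really stand at tool z ≈ -0.010, about 30 mm short of the stated +0.022. The pads are therefore on the cone. I'll open, lower 30 mm and grip again.

Emit:
move_arm --pt "0 0 0 0 0 0 0" --pt "0 0 0 0 0 0 -0.3" --pt "0 0 0 0 0 0 -0.3" --pt "0 0 0 0 0 0 -0.3" --pt "0 0 0 0 0 0 -0.3" --pt "0 0 -0.008 0 0 0 -0.3" --pt "0 0 -0.016 0 0 0 -0.3" --pt "0 0 -0.024 0 0 0 -0.3" --pt "0 0 -0.03 0 0 0 -0.3" --pt "0 0 -0.03 0 0 0 -0.3"

```text
time: 5.6
eef_pos: [0.5027, 0.2658, 0.1223]
orientation: [-3.139, 0.0, 2.054]
contact_force: [0.4, 0.0, 0.7]
grip_width: 0.0555
gripper_force: 0.0
```

Emit:
move_arm --pt "0 0 0 0 0 0 0" --pt "0 0 0 0 0 0 0.3" --pt "0 0 0 0 0 0 0.6" --pt "0 0 0 0 0 0 1" --pt "0 0 0 0 0 0 1" --pt "0 0 0 0 0 0 1" --pt "0 0 0 0 0 0 1" --pt "0 0 0 0 0 0 1" --pt "0 0 0 0 0 0 1" --pt "0 0 0 0 0 0 1"

```text
time: 6.6
eef_pos: [0.5039, 0.2665, 0.1242]
orientation: [3.141, -0.0, 2.054]
contact_force: [0.3, 0.3, 5.0]
grip_width: 0.0284
gripper_force: 59.1
```

Run:
```python
from h import *
s=monitor.observe();print({k:np.round(v,3) for k,v in s.items()})
d=snap("scene")
c=d['color'][140:260,330:450,::-1];cv2.imwrite("pics/s3.png",cv2.resize(c,(600,600),interpolation=cv2.INTER_CUBIC))
```

```text
{'time': np.float64(6.6), 'joint_pos': array([-0.757,  0.462,  0.269,  1.899, -0.166,  0.801,  0.084]), 'joint_vel': array([ 0.001, -0.002,  0.   ,  0.   , -0.   , -0.001,  0.   ]), 'effort': array([-8.7000e-02, -4.3994e+01,  3.0030e+00, -1.8636e+01, -3.1000e-02,
       -6.7000e-02,  1.0000e-03]), 'eef_pos': array([0.504, 0.266, 0.124]), 'orientation': array([ 3.141, -0.   ,  2.054]), 'contact_force': array([0.31 , 0.328, 5.014]), 'torque': array([-0.042,  0.037,  0.015]), 'gripper_force': np.float64(59.138), 'grip_width': np.float64(0.028)}
```

View pics/s3.png

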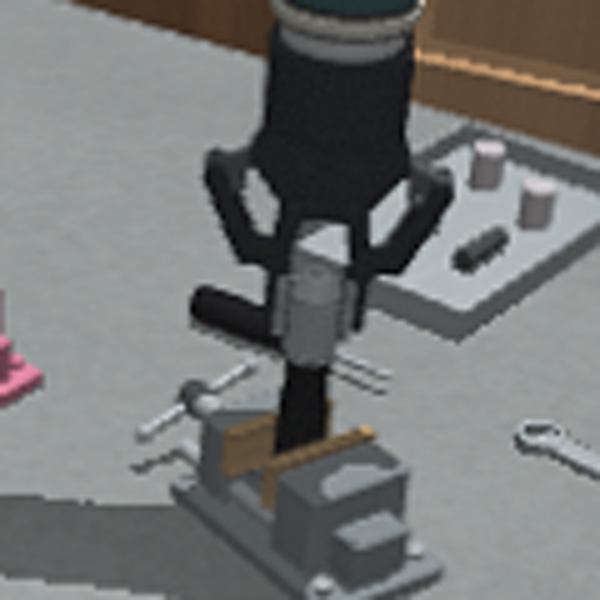

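The scene crop shows the pads around the collar, tips at about (285,330), with the cap top at (320,255) clear of the gripper body. Next is a small counter-clockwise trial turn.

Emit:
move_arm --pt "0 0 0 0 0 0.02 1" --pt "0 0 0 0 0 0.04 1" --pt "0 0 0 0 0 0.06 1" --pt "0 0 0 0 0 0.08 1" --pt "0 0 0 0 0 0.1 1" --pt "0 0 0 0 0 0.1 1" --pt "0 0 0 0 0 0.1 1" --pt "0 0 0 0 0 0.1 1" --pt "0 0 0 0 0 0.1 1" --pt "0 0 0 0 0 0.1 1"

```text
time: 7.65
eef_pos: [0.504, 0.2664, 0.1242]
orientation: [3.14, 0.0, 2.153]
contact_force: [1.4, -0.3, 5.5]
grip_width: 0.0283
gripper_force: 59.4
```

Run:
```python
from h import *
s=monitor.observe();print({k:np.round(s[k],3) for k in('joint_pos','effort','torque','orientation','contact_force')})
```

```text
{'joint_pos': array([-0.738,  0.461,  0.246,  1.898, -0.151,  0.8  ,  0.171]), 'effort': array([-2.6800e-01, -4.4222e+01,  2.5750e+00, -1.8603e+01,  4.9000e-02,
        1.3000e-02,  1.3400e-01]), 'torque': array([-0.089, -0.084, -0.129]), 'orientation': array([3.14 , 0.   , 2.153]), 'contact_force': array([ 1.378, -0.258,  5.499])}
```

It turned freely, with only about 0.13 N·m resisting. I'll continue counter-clockwise.

Emit:
move_arm --pt "0 0 0 0 0 0.05 1" --pt "0 0 0 0 0 0.1 1" --pt "0 0 0 0 0 0.15 1" --pt "0 0 0 0 0 0.2 1" --pt "0 0 0 0 0 0.25 1" --pt "0 0 0 0 0 0.3 1" --pt "0 0 0 0 0 0.35 1" --pt "0 0 0 0 0 0.4 1" --pt "0 0 0 0 0 0.4 1" --pt "0 0 0 0 0 0.4 1"

```text
time: 8.65
eef_pos: [0.5039, 0.2661, 0.1242]
orientation: [3.14, -0.0, 2.55]
contact_force: [-0.3, -0.9, 5.2]
grip_width: 0.0282
gripper_force: 59.9
```

Run:
```python
from h import *
s=monitor.observe();print({k:np.round(s[k],3) for k in('joint_pos','effort','torque','orientation','contact_force')})
```

```text
{'joint_pos': array([-0.663,  0.457,  0.15 ,  1.893, -0.093,  0.798,  0.517]), 'effort': array([ -0.91 , -44.649,   0.919, -18.957,   0.587,  -0.098,   0.88 ]), 'torque': array([-0.059,  0.032, -0.871]), 'orientation': array([ 3.14, -0.  ,  2.55]), 'contact_force': array([-0.266, -0.931,  5.228])}
```

The torque has risen to 0.87 N·m, so this is the stop and the pads are slipping. I'll try clockwise.

Emit:
move_arm --pt "0 0 0 0 0 -0.05 1" --pt "0 0 0 0 0 -0.1 1" --pt "0 0 0 0 0 -0.15 1" --pt "0 0 0 0 0 -0.2 1" --pt "0 0 0 0 0 -0.25 1" --pt "0 0 0 0 0 -0.3 1" --pt "0 0 0 0 0 -0.35 1" --pt "0 0 0 0 0 -0.4 1" --pt "0 0 0 0 0 -0.4 1" --pt "0 0 0 0 0 -0.4 1"

```text
time: 9.65
eef_pos: [0.5039, 0.2663, 0.1241]
orientation: [3.141, 0.0, 2.153]
contact_force: [0.8, -1.0, 5.3]
grip_width: 0.0282
gripper_force: 59.8
```

Run:
```python
from h import *
s=monitor.observe();print({k:np.round(s[k],3) for k in('joint_pos','effort','torque','orientation','contact_force')})
```

```text
{'joint_pos': array([-0.738,  0.461,  0.246,  1.898, -0.151,  0.8  ,  0.171]), 'effort': array([-3.4000e-01, -4.4265e+01,  2.5800e+00, -1.8708e+01, -4.9000e-02,
       -2.6000e-02,  3.8000e-02]), 'torque': array([-0.081,  0.005, -0.075]), 'orientation': array([3.141, 0.   , 2.153]), 'contact_force': array([ 0.76 , -0.995,  5.301])}
```

Emit:
move_arm --pt "0 0 0 0 0 -0.06 1" --pt "0 0 0 0 0 -0.12 1" --pt "0 0 0 0 0 -0.18 1" --pt "0 0 0 0 0 -0.24 1" --pt "0 0 0 0 0 -0.3 1" --pt "0 0 0 0 0 -0.36 1" --pt "0 0 0 0 0 -0.42 1" --pt "0 0 0 0 0 -0.48 1" --pt "0 0 0 0 0 -0.5 1" --pt "0 0 0 0 0 -0.5 1"

```text
time: 10.65
eef_pos: [0.5039, 0.2666, 0.1242]
orientation: [3.14, -0.0, 1.653]
contact_force: [0.2, 0.3, 5.2]
grip_width: 0.0281
gripper_force: 59.8
```

Run:
```python
from h import *
s=monitor.observe();print({k:np.round(s[k],3) for k in('joint_pos','effort','torque','orientation','contact_force')})
```

```text
{'joint_pos': array([-0.832,  0.471,  0.366,  1.904, -0.227,  0.806, -0.262]), 'effort': array([-1.1700e-01, -4.3599e+01,  4.1900e+00, -1.8396e+01,  2.0000e-03,
        3.4000e-02, -8.0000e-02]), 'torque': array([-0.026,  0.001, -0.012]), 'orientation': array([ 3.14 , -0.   ,  1.653]), 'contact_force': array([0.191, 0.264, 5.244])}
```

It turns clockwise with no torque, so this is a left-hand thread. I'll carry on to about 90° total.

Emit:
move_arm --pt "0 0 0 0 0 -0.08 1" --pt "0 0 0 0 0 -0.16 1" --pt "0 0 0 0 0 -0.24 1" --pt "0 0 0 0 0 -0.32 1" --pt "0 0 0 0 0 -0.4 1" --pt "0 0 0 0 0 -0.48 1" --pt "0 0 0 0 0 -0.56 1" --pt "0 0 0 0 0 -0.64 1" --pt "0 0 0 0 0 -0.7 1" --pt "0 0 0 0 0 -0.7 1"

```text
time: 11.65
eef_pos: [0.5039, 0.2666, 0.1241]
orientation: [3.141, -0.001, 0.953]
contact_force: [0.6, -1.0, 5.9]
grip_width: 0.0281
gripper_force: 59.8
```

Run:
```python
from h import *
s=monitor.observe();print({k:np.round(s[k],3) for k in('joint_pos','effort','torque','orientation','contact_force')})
```

```text
{'joint_pos': array([-0.963,  0.496,  0.539,  1.912, -0.34 ,  0.823, -0.862]), 'effort': array([-2.0700e-01, -4.2447e+01,  6.2070e+00, -1.7981e+01, -1.8000e-02,
        6.0000e-02, -2.4100e-01]), 'torque': array([-0.049,  0.001, -0.032]), 'orientation': array([ 3.141e+00, -1.000e-03,  9.530e-01]), 'contact_force': array([ 0.63 , -1.039,  5.944])}
```

No stop reached. Next is a gentle 4 mm trial lift.

Emit:
move_arm --pt "0 0 0.0005 0 0 0 1" --pt "0 0 0.001 0 0 0 1" --pt "0 0 0.0015 0 0 0 1" --pt "0 0 0.002 0 0 0 1" --pt "0 0 0.0025 0 0 0 1" --pt "0 0 0.003 0 0 0 1" --pt "0 0 0.0035 0 0 0 1" --pt "0 0 0.004 0 0 0 1" --pt "0 0 0.004 0 0 0 1" --pt "0 0 0.004 0 0 0 1"

```text
time: 12.65
eef_pos: [0.5037, 0.2661, 0.1278]
orientation: [3.141, -0.0, 0.954]
contact_force: [5.2, 0.2, -2.9]
grip_width: 0.0281
gripper_force: 59.3
```

The force is small, so the cap is free. I'll lift on.

Emit:
move_arm --pt "0 0 0.002 0 0 0 1" --pt "0 0 0.004 0 0 0 1" --pt "0 0 0.006 0 0 0 1" --pt "0 0 0.008 0 0 0 1" --pt "0 0 0.011 0 0 0 1" --pt "0 0 0.014 0 0 0 1" --pt "0 0 0.017 0 0 0 1" --pt "0 0 0.02 0 0 0 1" --pt "0 0 0.02 0 0 0 1" --pt "0 0 0.02 0 0 0 1"

```text
time: 13.65
eef_pos: [0.5034, 0.2662, 0.1478]
orientation: [-3.141, 0.0, 0.954]
contact_force: [-0.4, -0.3, -1.1]
grip_width: 0.0281
gripper_force: 59.4
```

Emit:
move_arm --pt "0 0 0.006 0 0 0 1" --pt "0 0 0.012 0 0 0 1" --pt "0 0 0.018 0 0 0 1" --pt "0 0 0.024 0 0 0 1" --pt "0 0 0.03 0 0 0 1" --pt "0 0 0.036 0 0 0 1" --pt "0 0 0.041 0 0 0 1" --pt "0 0 0.044 0 0 0 1" --pt "0 0 0.044 0 0 0 1" --pt "0 0 0.044 0 0 0 1"

```text
time: 14.65
eef_pos: [0.5033, 0.2663, 0.1916]
orientation: [-3.141, 0.0, 0.954]
contact_force: [0.7, -0.4, -2.3]
grip_width: 0.0282
gripper_force: 59.5
```

Run:
```python
from h import *
s=monitor.observe();print({k:np.round(s[k],3) for k in('joint_pos','torque','orientation','contact_force')})
d=snap("scene")
c=d['color'][120:260,320:460,::-1];cv2.imwrite("pics/s4.png",cv2.resize(c,(600,600),interpolation=cv2.INTER_CUBIC))
```

```text
{'joint_pos': array([-1.004,  0.403,  0.584,  1.866, -0.269,  0.951, -0.917]), 'torque': array([ 0.01 , -0.013, -0.017]), 'orientation': array([-3.141,  0.   ,  0.954]), 'contact_force': array([ 0.664, -0.362, -2.32 ])}
```

View pics/s4.png

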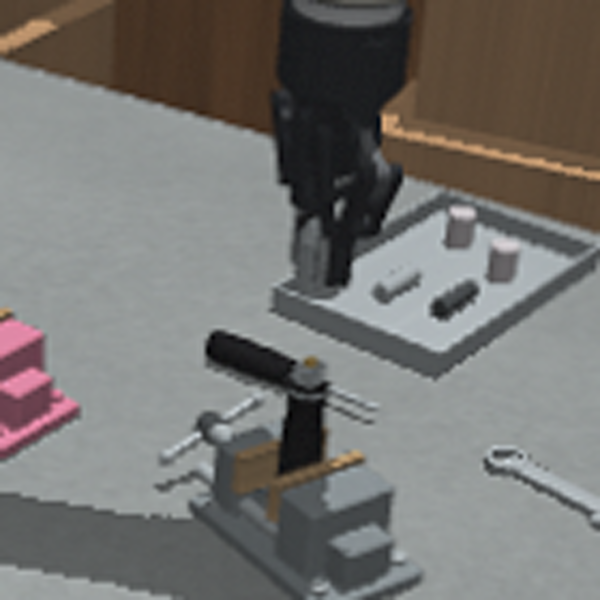

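The crop shows the bare spigot and collet at (310,370) and the cap upright in the gripper at (315,265), about 67 mm above where it sat.

```bash
python3 -c "
from plant import ctrl;print(ctrl.sign_off())"
```

```text
the job is handed in; nothing more can be done
None
```

The vise handpiece's cap had a left-hand thread; I unscrewed it clockwise, lifted it about 67 mm, and handed the job in with it held upright above its handpiece; the sign-off returned no verdict.

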